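# Hold the block heater's recessed reset button with the hanging stylus

## Robot

A 7-joint arm with a two-finger parallel gripper is mounted at the origin on the work surface. World frame = base frame: x ahead of the robot, y to its left, z up, the work surface at z = 0. Lengths are in m, angles in rad, forces in N, time in s.
With the tool pointing down it reaches from about 0.375 to 0.925 m from the base axis. Payload 3.1 kg.
Tool frame: the origin (TCP) lies at the very end of the fingers, on their centre line; the grasp point (between the pads) lies 19 mm behind it; z points along the fingers, y is the direction in which the jaws open and shut (so a half turn about z gives the same grasp; the last joint's range is limited). The gripper opens to 85 mm and grips with 20 to 120 N. Pads are 22 mm wide; open, the fingers measure 114 mm over their backs; the gripper's body (76 mm by 85 mm) begins 54 mm behind the grasp point. The pads swing forward as they close: fully open they stand 13 mm farther back than shut.
Start: joints at [1.127, 0.383, 0.044, 1.598, -0.018, 1.161, -0.05], TCP at [0.22, -0.612, 0.231] pointing down, gripper open.
Joint ranges: [-2.61, 2.61], [-0.41, 2.15], [-1.48, 1.57], [0, 2.5], [-1.57, 4.71], [0.05, 1.97], [-2.85, 2.85]. Speed limits (rad/s): [2.79, 2.79, 3.14, 3.14, 3.14, 3.14, 3.14].

## Interface

Orientations are given as [roll, pitch, yaw] about the fixed x, y, z axes, in that order (R = Rz(yaw) Ry(pitch) Rx(roll)).
In Python, from rig import arm gives the robot as it stands.
- The arm moves only by the tool step_arm, never from a script. Its argument "deltas" is a list of rows, each a list of 5 numbers: the closure, from 0 (fully open) to 1 (shut), then the shift along the tool's x, y, z in mm, then the turn about the tool's z in rad. A call has 1 to 5 rows; each row is the pose to reach, as a shift and turn from the pose commanded when the call began, along the tool's axes at that moment; what a row does not reach only later rows make up. A row lasts 1/10 s, in which the tool goes at most 50 mm and 8.59 degrees, less where a joint would pass 70% of its speed; a pose out of reach is approached as far as the arm can. A call with a gripper value outside its range is refused whole. The fingers move at their own pace and stop on an object; "squeeze" is the grip in N (left out, the last holds). Time passes only in rows, so rows that repeat a pose let the fingers close. It gives the time, the measured TCP pose, the force and the opening at its end, in the units of the state.
- arm.get_obs(): the state, without advancing time (a new reading comes with each control period).
- arm.camera(name): name is "scene" or "top" or "wrist"; returns a dict with "pixels" (400x640x3 uint8, red, green, blue), "mtx" (3x3 intrinsics, pixels), "k1" (the pictures are not rectified: a ray, as slopes to the right and down, at radius r is drawn at 1 + k1 r^2 times it, then the intrinsics apply), "rvec" (rotation vector, rad) and "tvec" (3), from world to camera coordinates, as OpenCV has them. Camera axes: x right, y down, z forward; pixel columns grow to the right and rows downward; lengths in m; the calibration is good to about 2 mm. A picture is of the moment at which its call begins. There is no depth.
- arm.close_job(): hands the job in, once; it reports no verdict.
Trained networks look in the newest picture that a camera, given by its name, has taken for a name from the list of things; names that differ only in an ending like _2 or _b are one class to them, and where a whole thing is asked for, a point or a joint stands for the part that bears it (a point fixed in the world has none). Each returns a list of dicts, best first, with "p" (0 to 1); they miss things now and then, are a little off and sometimes report something else, mostly with a low value. They report only what shows in the picture. A call takes as long as a camera call. They do not tell look-alikes from the thing itself.
- arm.look_for(camera, query): "position" ([column, row] as shares, 0 to 1, of the picture: columns of its width, rows of its height, amid what is visible of it).
- arm.mark_of(camera, query): "position" ([column, row] as shares, 0 to 1, of the picture: columns of its width, rows of its height: a listed point, or the origin of a listed thing).
The state is a dict: "time_s": time; "joint_pos": joint angles; "qd": joint speeds; "joint_efforts": joint torques, N m; "position": TCP position; "tool_rot": TCP orientation; "force": force on the tool from outside, world axes, zero at the start; "wrist_torque": the same for the moment, N m; "finger_gap": opening from 0.0 (shut) to 1.0 (fully open).
Only numpy, scipy, OpenCV 4.12 (cv2) and the standard library are available. Lean on these libraries where they do the work, as an engineer would, in place of code of your own. Each camera call takes 0.05 s, during which the arm holds its last target. There are 200 camera calls.

## Task

Lift the thin reset stylus up and off its forked hook on the stand, reach its steel pin down through the round aperture in the top of the block heater, and press the recessed reset button fully down. Finish while still gripping the stylus and holding the button down. Do not press the raised start button, and leave the pipettor and the other things where they are.

Things in the scene. Friction and masses are not known exactly. Their poses are not given: they have to be found in the camera images.
- stylus_grip (a point): Centre of the stylus's round handle (18 mm diameter, 50 mm long), on its axis: 25 mm below the handle's top, 25 mm above the collar's upper face, 127 mm above the pin's end. The stylus hangs upright, pin down, on either of the two hooks. z points up along it; its yaw means nothing. Grip it from above, the fingers closing along the stand's y axis, across the prongs.
- stylus_tip (a point): Centre of the flat end of the stylus's pin, 127 mm below the centre of its handle. Hangs at about z = 58 mm.
- stylus: The reset stylus, 152 mm long, 50 to 100 g. From the top: round grey plastic handle 18 mm in diameter and 50 mm long; grey collar 34 mm in diameter, 6 mm thick, which rests on the prongs; thin round steel pin 8 mm in diameter and 96 mm long with a flat end. Origin on the axis at the collar's underside, z up along the handle.
- stand: Fixed stand, white and steel, base 125 x 210 mm. Origin at table level, 10 mm in front of the crossbar's middle; y along the crossbar, z up. Two forked hooks point along its -x. The crossbar (top at z = 157 mm) lies 65 mm behind the places where things hang.
- hook0 (a point): Hanging place of the hook on the stand's +y side (x -55, y +60, z 154 mm in its frame): underside of a hung collar. Each hook is two level steel prongs, 8 mm thick with a 14 mm gap, tops at z = 154 mm; 26 mm in front their ends turn up to z = 163 mm, so a collar must rise 12 mm or more before it leaves forwards. Or draw it straight up: the pin clears the prongs after 100 mm.
- hook1 (a point): Hanging place of the hook at the stand's -y side (y -60 mm), as hook0.
- pipettor_grip (a point): Pipettor, a bystander hanging on the other hook: fat white handle 26 mm in diameter and 38 mm long with a plunger knob above it (top 62 mm above its collar's underside), a collar like the stylus's and a tapered barrel 95 mm long below. This point is the centre of its handle, 25 mm above its collar's underside. Leave it hanging.
- heater: Fixed block heater, white, 150 x 200 mm, top panel at z = 82 mm (a block with tubes stands at its far side, tubes up to 109 mm high). Origin under its centre at table level; x from its control side (-x) to the block side, y to its left, z up.
- aperture (a point): Centre of the mouth of the round aperture in the heater's top panel (x -40, y +50, z 82 mm in the heater's frame), with a thin grey bezel round it: 18 mm in diameter, a straight vertical well with a small chamfer.
- reset_top (a point): Centre of the top of the reset button, a black disc of 17 mm diameter at the bottom of the aperture, 24 mm below the panel when not pressed (z = 58 mm).
- reset (a joint): Travel of the recessed reset button in m: 0 = up, 0.005 = fully down (a hard stop). Sprung: it starts to move at 1.5 N, is fully down at 5 N, and comes up when let go.
- start (a joint): Travel of the raised start button in m, 0 = up, 0.005 = down. It is a grey button 24 mm in diameter in a round housing, standing proud of the heater's top panel at x -45, y -50 mm in its frame, 100 mm beside the aperture. Do not press it.
- dish: Bystander: loose round culture dish with agar, 60 mm in diameter, 17 mm high, near the robot. Origin at the centre of its underside.
- tipbox: Bystander: loose box of pipette tips, 87 x 122 x 62 mm, beyond the work. Origin at the centre of its underside.
- washbottle: Bystander: loose wash bottle, 68 mm in diameter, 212 mm high with its bent spout, to the robot's right. Origin at the centre of its underside.
Not all that is in view belongs to the job. What is shaped like the stylus but green or red is not meant.

How it is judged:
On the way, in this order (a step that is already met when the one before it is completed fails the run):
1. the stylus is held by the gripper, lifted off its hook and clear of the stand (contact force between the fingers and stylus above 1 N and contact force between stylus and stand below 0.05 N and (horizontal distance between stylus and hook0 above 0.05 m or z of stylus_tip in the frame of stand above 0.155 m) and (horizontal distance between stylus and hook1 above 0.05 m or z of stylus_tip in the frame of stand above 0.155 m)), for 0.1 s.
2. the pin has entered the aperture, still held by the gripper (contact force between the fingers and stylus above 1 N and horizontal distance between stylus_tip and aperture below 0.01 m and z of stylus_tip in the frame of aperture below -0.005 m), for 0.05 s.
At the end, for the whole second after the job is handed in: For the whole last second: the reset button is down by more than 4 mm of its 5 mm, pushed by the stylus (over 2 N) whose pin is inside the aperture, the gripper is still gripping the stylus (over 1 N), the stylus does not touch the stand, and the start button is up (value of joint reset above 0.004 m and contact force between stylus and reset above 2 N and contact force between the fingers and stylus above 1 N and horizontal distance between stylus_tip and aperture below 0.01 m and contact force between stylus and stand below 0.05 N and value of joint start below 0.002 m); the arm keeps its last pose, push and grip.
It fails at once if the start button is pressed (value of joint start above 0.0025 m).
It fails at once if the pipettor is moved or knocked off its hook (more than 25 mm) (distance of pipettor_grip from where it was at the start of the episode above 0.025 m).
It fails at once if the culture dish, tip box or wash bottle is pushed away (more than 25 mm) (distance of any of dish, tipbox, washbottle from where it was at the start of the episode above 0.025 m).
It also fails if it takes over 43 s, if anything falls off the work surface, if the arm or the gripper's body presses on something with over 40 N, if the wrist force passes 120 N, or if a joint passes its speed limit or range.

## Working session

There is one attempt and no reset: what is moved stays moved. The work goes in short steps, Python scripts to look and compute and a tool call to move; the robot and the scene stay as the last step left them, time stands still between calls to the robot, and variables do not carry over. Pictures are saved under pics/ and viewed, about 8 in all and at most 12, crops included, and the job is handed in when it is done.

Besides the shell and the picture viewer there is one more tool, called after "Call:" as name([rows], argument=value, ...), one row to a line, values as JSON. step_arm: Moves the arm, as the interface text tells. Its arguments: {"type":"object","properties":{"deltas":{"type":"array"},"squeeze":{"type":"number"}},"required":["deltas"]}

```bash
mkdir -p pics; cat > h.py <<'E'
import numpy as np, cv2
from rig import arm
from scipy.spatial.transform import Rotation as Ro
def px(c,s): return np.array(s)*[640,400]
def ray(c,p):
    m=c["mtx"]; m=np.array(m); k=c["k1"]
    d=cv2.undistortPoints(np.array([[p]],float),m,np.array([k,0,0,0.]))[0,0]
    R=cv2.Rodrigues(np.array(c["rvec"],float))[0]; t=np.array(c["tvec"],float).ravel()
    return -R.T@t, R.T@np.array([d[0],d[1],1])
def atz(c,p,z):
    o,d=ray(c,p); return o+d*(z-o[2])/d[2]
def tri(rs):
    A=0;b=0
    for o,d in rs:
        d=d/np.linalg.norm(d);P=np.eye(3)-np.outer(d,d);A=A+P;b=b+P@o
    return np.linalg.solve(A,b)
def proj(c,X):
    return cv2.projectPoints(np.array(X,float).reshape(-1,3),np.array(c["rvec"],float),np.array(c["tvec"],float),np.array(c["mtx"]),np.array([c["k1"],0,0,0.]))[0].reshape(-1,2)
def save(c,n): cv2.imwrite("pics/"+n,c["pixels"][:,:,::-1])
E
python3 - <<'E'
from h import *
np.set_printoptions(precision=3,suppress=True)
o=arm.get_obs();print(o["time_s"],o["position"],o["tool_rot"])
C={n:arm.camera(n) for n in("scene","top")}
im=np.vstack([C[n]["pixels"] for n in C]);cv2.imwrite("pics/a.png",cv2.resize(im[:,:,::-1],(480*2-200,int(800*760/640)))[:, :] if 0 else cv2.resize(im,(480,600))[:,:,::-1])
save(C["scene"],"s.png");save(C["top"],"t.png")
Z=dict(stylus_grip=.185,stylus_tip=.058,hook0=.154,hook1=.154,pipettor_grip=.179,aperture=.082,stand=0,heater=0,reset_top=.058)
for q,z in Z.items():
    for n in C:
        for r in arm.mark_of(n,q)[:3]:
            p=px(0,r["position"]);print(q,n,round(r["p"],2),p,atz(C[n],p,z))
E
```

```text
0.0 [ 0.22  -0.611  0.23 ] [-3.139  0.     0.346]
stylus_grip scene 0.67 [316.032 237.2  ] [0.719 0.035 0.185]
stylus_grip scene 0.61 [343.616 230.   ] [0.654 0.058 0.185]
stylus_grip scene 0.56 [339.328 182.2  ] [ 0.516 -0.101  0.185]
stylus_grip top 0.64 [326.976 226.8  ] [ 0.53  -0.095  0.185]
stylus_grip top 0.61 [296.128 209.68 ] [ 0.575 -0.012  0.185]
stylus_grip top 0.47 [305.408 180.48 ] [ 0.655 -0.036  0.185]
stylus_tip scene 0.64 [340.8  268.12] [0.652 0.05  0.058]
stylus_tip scene 0.57 [313.92 275.2 ] [0.718 0.024 0.058]
stylus_tip top 0.69 [330.816 227.88 ] [ 0.537 -0.108  0.058]
stylus_tip top 0.64 [308.224 185.68 ] [ 0.664 -0.039  0.058]
hook0 scene 0.96 [339.008 193.4  ] [ 0.522 -0.095  0.154]
hook0 scene 0.72 [315.072 171.92 ] [ 0.494 -0.226  0.154]
hook0 scene 0.51 [445.504 271.2  ] [0.563 0.283 0.154]
hook0 top 0.87 [371.712 238.92 ] [ 0.5   -0.218  0.154]
hook0 top 0.55 [332.672 229.88 ] [ 0.524 -0.111  0.154]
hook1 scene 0.96 [339.008 193.4  ] [ 0.522 -0.095  0.154]
hook1 scene 0.72 [315.072 171.92 ] [ 0.494 -0.226  0.154]
hook1 scene 0.51 [445.504 271.2  ] [0.563 0.283 0.154]
hook1 top 0.87 [371.712 238.92 ] [ 0.5   -0.218  0.154]
hook1 top 0.55 [332.672 229.88 ] [ 0.524 -0.111  0.154]
pipettor_grip scene 0.77 [309.504 167.92 ] [ 0.519 -0.222  0.179]
pipettor_grip top 0.62 [373.312 239.2  ] [ 0.498 -0.219  0.179]
pipettor_grip top 0.42 [371.776 237.08 ] [ 0.503 -0.215  0.179]
aperture scene 0.69 [444.928 272.2  ] [0.495 0.247 0.082]
aperture scene 0.52 [335.872 189.92 ] [ 0.439 -0.194  0.082]
aperture top 0.88 [212.672 240.4  ] [0.495 0.238 0.082]
stand scene 0.76 [311.168 230.28 ] [ 0.559 -0.173  0.   ]
stand top 0.95 [351.872 216.52 ] [ 0.578 -0.174  0.   ]
heater scene 0.79 [414.912 296.8  ] [0.543 0.206 0.   ]
heater top 0.7 [233.024 224.52 ] [0.55  0.197 0.   ]
```

View pics/s.png

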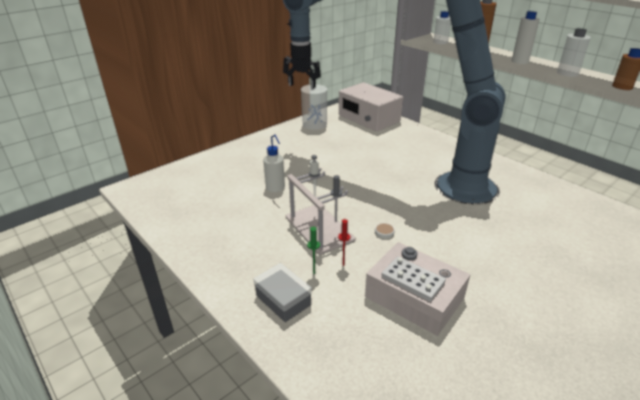

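View pics/t.png

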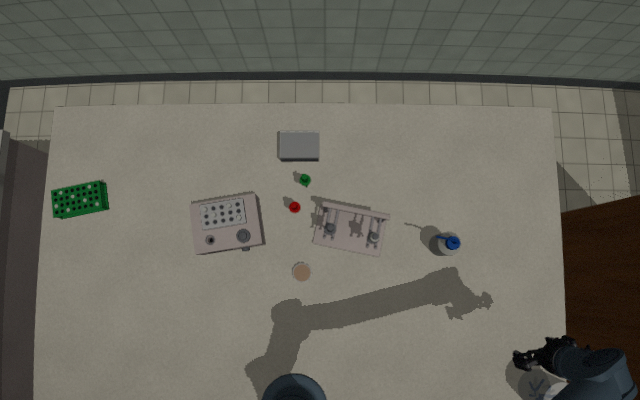

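```bash
cat >> h.py <<'E'
np.set_printoptions(precision=4,suppress=True)
def delta(target,yaw=None):
    o=arm.get_obs();R=Ro.from_euler("xyz",o["tool_rot"]).as_matrix()
    d=R.T@(np.array(target)-o["position"])*1000
    t=0 if yaw is None else -(yaw-o["tool_rot"][2])
    print("t",o["time_s"],"pos",o["position"],"rot",np.array(o["tool_rot"]),"F",o["force"],"gap",o["finger_gap"],"-> delta",d,"turn",t)
E
python3 -c "
from h import *
delta([.515,-.1,.33],-.205)"
```

```text
t 1.0 pos [ 0.2204 -0.6115  0.2313] rot [-3.1416 -0.      0.3459] F [ 0.5866 -0.433   0.0822] gap 1.0003355402265375 -> delta [ 450.6069 -381.3193  -98.6976] turn 0.5508771457787084
```

Call:
step_arm([
  [0,0,0,-50,0],
  [0,30,-25,-99,0.1],
  [0,68,-57,-99,0.2],
  [0,106,-89,-99,0.3],
  [0,144,-121,-99,0.4],
], squeeze=60)

```text
time_s: 1.5
position: [0.3119, -0.4544, 0.3315]
tool_rot: [3.14, -0.002, -0.059]
force: [0.5, 0.1, -0.6]
finger_gap: 1.004
```

```bash
python3 -c "
from h import *
delta([.515,-.1,.33],-.205)"
```

```text
t 1.5 pos [ 0.3119 -0.4544  0.3315] rot [ 3.1397 -0.0019 -0.0591] F [ 0.5442  0.0849 -0.5835] gap 1.0041142739504054 -> delta [ 181.7755 -365.7668    1.1943] turn 0.1458823756666391
```

Call:
step_arm([
  [0,22,-44,0,0.05],
  [0,44,-88,0,0.1],
  [0,66,-132,0,0.14],
  [0,88,-176,0,0.14],
  [0,110,-220,0,0.14],
])

```text
time_s: 2.0
position: [0.4334, -0.24, 0.3307]
tool_rot: [3.141, -0.001, -0.194]
force: [0.9, 0.1, 0.4]
finger_gap: 0.999
```

Call:
step_arm([
  [0,20,-44,0,0],
  [0,40,-88,0,0],
  [0,55,-120,0,0],
  [0,65,-143,0,0],
  [0,65,-143,0,0],
])

```text
time_s: 2.5
position: [0.5261, -0.1085, 0.3305]
tool_rot: [-3.139, -0.001, -0.185]
force: [0.3, 0.0, -0.2]
finger_gap: 0.998
```

```bash
python3 - <<'E'
from h import *
o=arm.get_obs()
delta([.515,-.1,.33],-.205)
c=arm.camera("wrist")
C={n:arm.camera(n) for n in("scene","top")};C["wrist"]=c
Z=dict(stylus_grip=.185,hook0=.154,pipettor_grip=.179,stand=0,aperture=.082)
for q,z in Z.items():
    for n in ("wrist",) if q!="stylus_grip" else C:
        for r in arm.mark_of(n,q)[:3]:
            p=px(0,r["position"]);print(q,n,round(r["p"],2),p,atz(C[n],p,z))
save(c,"w1.png");print(proj(c,o["position"]))
E
```

```text
t 2.5 pos [ 0.5261 -0.1085  0.3305] rot [-3.1388 -0.001  -0.1853] F [ 0.2742  0.0268 -0.1696] gap 0.9978549836334009 -> delta [-12.438   -6.2834   0.4788] turn 0.019696054563709625
stylus_grip scene 0.8 [315.584 237.2  ] [0.7194 0.0338 0.185 ]
stylus_grip scene 0.72 [336.384 183.32 ] [ 0.5255 -0.1019  0.185 ]
stylus_grip scene 0.67 [344.192 228.   ] [0.6473 0.0533 0.185 ]
stylus_grip top 0.56 [294.208 207.68 ] [ 0.5805 -0.007   0.185 ]
stylus_grip top 0.54 [306.112 180.32 ] [ 0.6555 -0.038   0.185 ]
stylus_grip wrist 0.94 [214.72  44.12] [ 0.6592 -0.0457  0.185 ]
stylus_grip wrist 0.85 [204.8  131.32] [ 0.5926 -0.0191  0.185 ]
stylus_grip wrist 0.59 [314.304 187.08 ] [ 0.5262 -0.1029  0.185 ]
hook0 wrist 0.9 [432.384 178.8  ] [ 0.5057 -0.2177  0.154 ]
hook0 wrist 0.66 [315.904 181.88 ] [ 0.5238 -0.1034  0.154 ]
pipettor_grip wrist 0.83 [444.288 189.32 ] [ 0.5007 -0.2203  0.179 ]
stand wrist 0.87 [361.408 117.8  ] [ 0.5679 -0.1742  0.    ]
aperture wrist 0.96 [ 60.288 237.4  ] [0.4972 0.2514 0.082 ]
[[320.053  258.3981]]
```

View pics/w1.png

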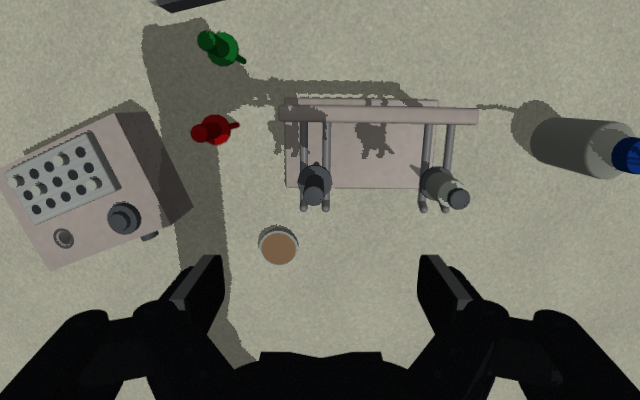

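```bash
python3 -c "
from h import *
delta([.526,-.103,.168],-.195)"
```

```text
t 3.0 pos [ 0.5237 -0.1149  0.3303] rot [ 3.1414 -0.0001 -0.1958] F [-0.4697  0.0401  0.1202] gap 1.0016073932015181 -> delta [ -0.1059 -12.1212 162.3101] turn -0.0007835526355016165
```

Call:
step_arm([
  [0,0,-12,20,0],
  [0,0,-12,50,0],
  [0,0,-12,80,0],
  [0,0,-12,80,0],
  [0,0,-12,80,0],
])

```text
time_s: 3.5
position: [0.5262, -0.1025, 0.2503]
tool_rot: [-3.141, 0.001, -0.195]
force: [-0.2, 0.1, 0.6]
finger_gap: 0.996
```

```bash
python3 - <<'E'
from h import *
c=arm.camera("wrist");o=arm.get_obs()
delta([.526,-.103,.168],-.195)
for r in arm.mark_of("wrist","stylus_grip")[:3]:
    p=px(0,r["position"]);print(round(r["p"],2),p,atz(c,p,.185))
save(c,"w2.png")
print(proj(c,[[.526,-.103,.21],[.526,-.103,.16]]))
E
```

```text
t 3.55 pos [ 0.5272 -0.1025  0.2516] rot [-3.1415 -0.002  -0.1946] F [1.1142 0.9762 0.6831] gap 0.9975472990483578 -> delta [-1.2756  0.6921 83.6451] turn 0.0004269330151848716
0.94 [185.92  25.4 ] [ 0.6553 -0.0482  0.185 ]
0.93 [319.168 216.2  ] [ 0.5251 -0.1017  0.185 ]
0.58 [182.528 139.68 ] [ 0.5916 -0.027   0.185 ]
[[320.915  228.0512]
 [320.7407 203.6529]]
```

View pics/w2.png

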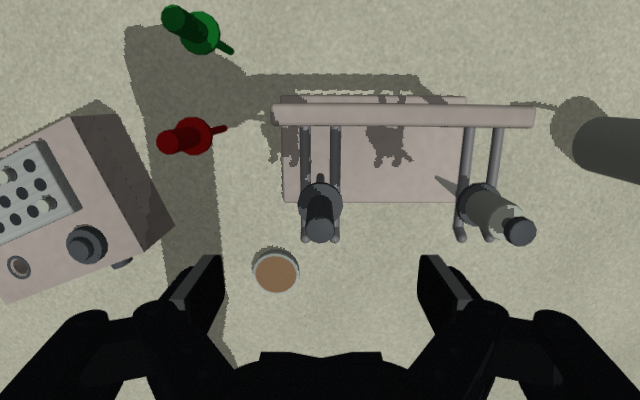

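The stylus handle is at about (320,216) and its collar at (320,202), in line with the jaws. The red look-alike at (185,138) is clear of the left finger. Next I descend and close.

Call:
step_arm([
  [0,-1,1,30,0],
  [0,-1,1,60,0],
  [0,-1,1,82,0],
  [0,-1,1,82,0],
  [0,-1,1,82,0],
])

```text
time_s: 4.1
position: [0.5265, -0.1032, 0.1699]
tool_rot: [-3.141, -0.002, -0.194]
force: [-0.1, -0.1, 1.2]
finger_gap: 1.0
```

Call:
step_arm([
  [0.5,0,0,0,0],
  [0.75,0,0,0,0],
  [1,0,0,0,0],
  [1,0,0,0,0],
  [1,0,0,0,0],
], squeeze=60)

```text
time_s: 4.6
position: [0.5255, -0.103, 0.1688]
tool_rot: [3.142, -0.001, -0.194]
force: [-0.2, -0.3, 1.5]
finger_gap: 0.193
```

Call:
step_arm([
  [1,0,0,0,0],
  [1,0,0,0,0],
  [1,0,0,0,0],
  [1,0,0,0,0],
])

```text
time_s: 5.0
position: [0.5255, -0.103, 0.1688]
tool_rot: [3.142, -0.001, -0.194]
force: [-0.7, 0.5, 4.9]
finger_gap: 0.196
```

Call:
step_arm([
  [1,0,0,-10,0],
  [1,0,0,-30,0],
  [1,0,0,-60,0],
  [1,0,0,-90,0],
  [1,0,0,-125,0],
])

```text
time_s: 5.5
position: [0.524, -0.1029, 0.2932]
tool_rot: [-3.141, 0.003, -0.194]
force: [0.2, -0.5, -1.2]
finger_gap: 0.194
```

Call:
step_arm([
  [1,0,0,-10,0],
  [1,0,0,-10,0],
  [1,0,0,-10,0],
  [1,0,0,-10,0],
])

```text
time_s: 5.9
position: [0.5237, -0.1029, 0.3008]
tool_rot: [-3.142, 0.005, -0.194]
force: [0.6, -0.1, -0.2]
finger_gap: 0.191
```

```bash
python3 - <<'E'
from h import *
c=arm.camera("wrist");s=arm.camera("scene");o=arm.get_obs()
delta([.495,.245,.305])
for q,z in (("stylus_tip",.18),("aperture",.082),("stylus_grip",.32)):
  for n,k in (("wrist",c),("scene",s)):
    for r in arm.mark_of(n,q)[:3]:
      p=px(0,r["position"]);print(q,n,round(r["p"],2),p,atz(k,p,z))
x=o["position"];print(proj(c,[[x[0],x[1],x[2]-.11]]),proj(s,[[x[0],x[1],x[2]-.11],[x[0],x[1],x[2]]]))
b=cv2.resize(s["pixels"][100:300,240:480],(720,600),interpolation=cv2.INTER_CUBIC)
cv2.imwrite("pics/w3.png",np.vstack([cv2.resize(c["pixels"],(480,300)),cv2.resize(s["pixels"][100:300,210:530],(480,300))])[:,:,::-1])
E
```

```text
t 6.0 pos [ 0.5241 -0.1029  0.3012] rot [-3.1414  0.0038 -0.1941] F [ 0.5684  0.3872 -1.4679] gap 0.19071381834151677 -> delta [ -95.6368 -335.766    -3.4112] turn 0
stylus_tip wrist 0.8 [238.528  52.   ] [ 0.6418 -0.0643  0.18  ]
stylus_tip wrist 0.75 [233.472 122.8  ] [ 0.5922 -0.0474  0.18  ]
stylus_tip wrist 0.57 [321.472 194.92 ] [ 0.5214 -0.1037  0.18  ]
stylus_tip scene 0.85 [316.224 274.68 ] [0.7957 0.1227 0.18  ]
stylus_tip scene 0.62 [341.312 181.   ] [ 0.5018 -0.1072  0.18  ]
stylus_tip scene 0.57 [337.088 268.32 ] [0.7505 0.1379 0.18  ]
aperture wrist 0.68 [ 50.112 249.   ] [0.4918 0.249  0.082 ]
aperture wrist 0.6 [366.272 115.2  ] [ 0.5719 -0.1626  0.082 ]
aperture scene 0.88 [448.192 274.12 ] [0.4946 0.256  0.082 ]
aperture scene 0.56 [415.168 296.32 ] [0.61  0.248 0.082]
stylus_grip wrist 0.73 [316.8  278.68] [ 0.5241 -0.1016  0.32  ]
stylus_grip wrist 0.68 [207.296  32.28 ] [ 0.6246 -0.083   0.32  ]
stylus_grip wrist 0.55 [201.024 130.4  ] [ 0.5925 -0.0715  0.32  ]
stylus_grip scene 0.73 [313.28 234.52] [0.826  0.1518 0.32  ]
stylus_grip scene 0.52 [414.4  298.12] [0.8138 0.3734 0.32  ]
stylus_grip scene 0.49 [339.712 139.2  ] [ 0.525  -0.0929  0.32  ]
[[319.913  195.6762]] [[336.5588 181.0381]
 [337.139  144.4418]]
```

View pics/w3.png

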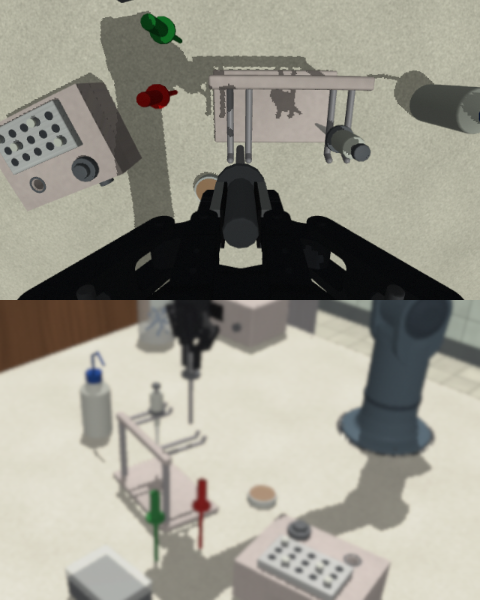

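The stylus is held upright. The wrist view shows it off the prongs, and in the scene view the pin clears the hook. Carrying it to the aperture.

Call:
step_arm([
  [1,-5,-18,0,0],
  [1,-16,-56,0,0],
  [1,-27,-95,0,0],
  [1,-38,-133,0,0],
  [1,-49,-172,0,0],
])

```text
time_s: 6.8
position: [0.5101, 0.0765, 0.3035]
tool_rot: [3.142, -0.001, -0.195]
force: [0.4, 0.4, -1.4]
finger_gap: 0.192
```

Call:
step_arm([
  [1,-11,-38,0,0],
  [1,-21,-75,0,0],
  [1,-31,-110,0,0],
  [1,-42,-147,0,0],
  [1,-46,-162,0,0],
])

```text
time_s: 7.3
position: [0.4946, 0.2485, 0.3038]
tool_rot: [-3.138, 0.001, -0.188]
force: [-0.0, 0.5, -1.2]
finger_gap: 0.191
```

Call:
step_arm([
  [1,0,0,20,0],
  [1,0,0,50,0],
  [1,0,0,50,0],
  [1,0,0,50,0],
])

```text
time_s: 7.7
position: [0.4962, 0.2427, 0.2531]
tool_rot: [3.141, 0.001, -0.194]
force: [-0.3, -1.3, 0.1]
finger_gap: 0.192
```

```bash
python3 - <<'E'
from h import *
C={n:arm.camera(n) for n in("wrist","top","scene")};o=arm.get_obs()
x=o["position"]
delta([.495,.247,.250])
for q,z in (("aperture",.082),("reset_top",.058),("stylus_tip",x[2]-.11)):
  for n,k in C.items():
    for r in arm.mark_of(n,q)[:2]:
      p=px(0,r["position"]);print(q,n,round(r["p"],2),p,atz(k,p,z))
c=C["wrist"];print(proj(c,[[x[0],x[1],x[2]-.11]]))
save(c,"w4.png")
E
```

```text
t 7.85 pos [0.4976 0.2435 0.2551] rot [-3.1397 -0.0026 -0.1947] F [-0.421   0.1894  0.3685] gap 0.1907471717596621 -> delta [-3.217  -2.9109  5.1393] turn 0
aperture wrist 0.59 [315.008 184.4  ] [0.4924 0.2483 0.082 ]
aperture top 0.7 [210.816 240.48 ] [0.4952 0.2435 0.082 ]
aperture top 0.35 [373.888 238.2  ] [ 0.5061 -0.2325  0.082 ]
aperture scene 0.88 [447.104 274.   ] [0.4962 0.254  0.082 ]
reset_top wrist 0.53 [314.176 175.92 ] [0.4959 0.2488 0.058 ]
stylus_tip wrist 0.95 [513.024  42.48 ] [0.5828 0.0838 0.1451]
stylus_tip wrist 0.79 [320.32 196.6 ] [0.4966 0.2423 0.1451]
stylus_tip scene 0.75 [315.392 272.12 ] [0.7681 0.0878 0.1451]
stylus_tip scene 0.74 [447.808 253.92 ] [0.502  0.2482 0.1451]
[[318.504  195.6772]]
```

View pics/w4.png

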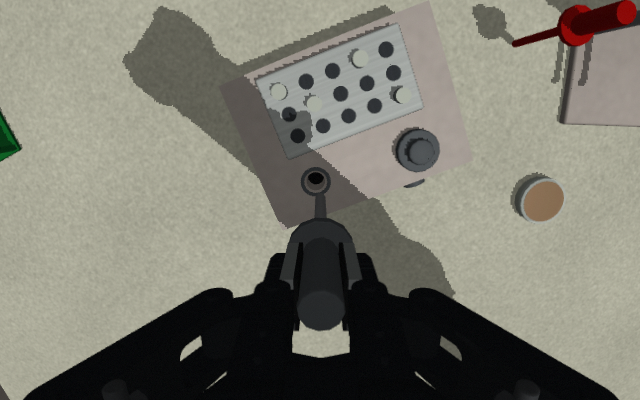

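```bash
python3 - <<'E'
from h import *
c=arm.camera("wrist")
delta([.495,.247,.250])
for p in ([316,182],[315,182],[316,184],[320,196.6]): print(p,atz(c,p,.082),atz(c,p,.1445))
P=cv2.resize(c["pixels"][150:230,270:370],(800,640),interpolation=cv2.INTER_CUBIC)[:600]
cv2.imwrite("pics/w5.png",np.clip(P[:,:,::-1]*1.5,0,255))
E
```

```text
t 8.35 pos [0.4964 0.243  0.2533] rot [-3.1416 -0.0001 -0.1942] F [ 0.3777 -0.0744 -1.5173] gap 0.19189316557233924 -> delta [-2.1751 -3.6246  3.3229] turn 0
[316, 182] [0.495  0.2473 0.082 ] [0.509  0.2438 0.1445]
[315, 182] [0.4952 0.2483 0.082 ] [0.5091 0.2445 0.1445]
[316, 184] [0.493  0.2477 0.082 ] [0.5074 0.2441 0.1445]
[320, 196.6] [0.4798 0.2463 0.082 ] [0.4968 0.243  0.1445][ WARN:0@1.380] global loadsave.cpp:1063 imwrite_ Unsupported depth image for selected encoder is fallbacked to CV_8U.
```

View pics/w5.png

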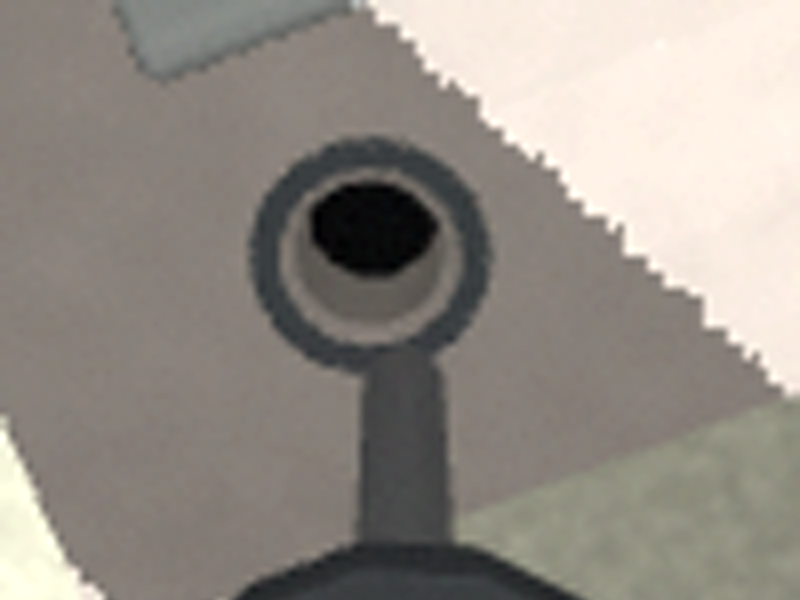

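Call:
step_arm([
  [1,-2,-4,20,0],
  [1,-2,-4,50,0],
  [1,-2,-4,50,0],
  [1,-2,-4,50,0],
])

```text
time_s: 8.75
position: [0.4948, 0.247, 0.203]
tool_rot: [3.141, 0.002, -0.194]
force: [-0.1, -0.4, 0.4]
finger_gap: 0.198
```

Call:
step_arm([
  [1,0,0,7,0],
  [1,0,0,14,0],
  [1,0,0,22,0],
  [1,0,0,22,0],
  [1,0,0,22,0],
])

```text
time_s: 9.25
position: [0.4951, 0.2472, 0.181]
tool_rot: [3.141, 0.0, -0.194]
force: [-0.4, 0.7, -1.0]
finger_gap: 0.196
```

```bash
python3 - <<'E'
from h import *
c=arm.camera("wrist")
delta([.495,.247,.163])
P=cv2.resize(c["pixels"][150:230,270:370],(640,512),interpolation=cv2.INTER_CUBIC)
cv2.imwrite("pics/w6.png",P[:,:,::-1])
E
```

```text
t 9.3 pos [0.4953 0.2474 0.1813] rot [-3.1414 -0.     -0.1941] F [ 0.4512  0.0544 -1.9155] gap 0.18879941926816507 -> delta [-0.2073  0.484  18.3321] turn 0
```

View pics/w6.png

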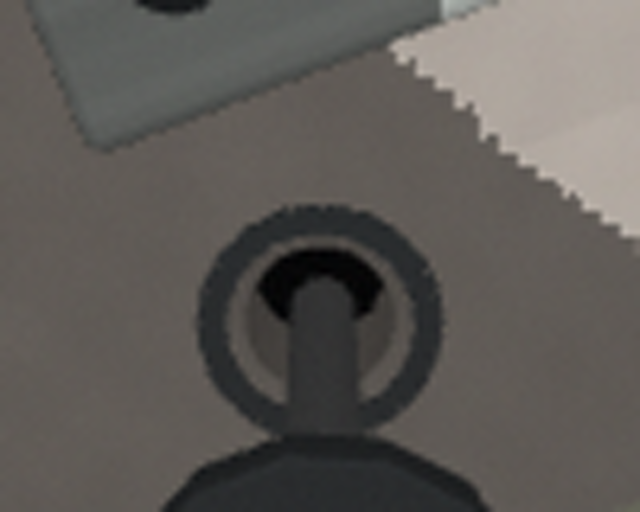

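The pin is inside the aperture and centred in it. Now pressing the button.

Call:
step_arm([
  [1,0,0,6,0],
  [1,0,0,12,0],
  [1,0,0,16,0],
  [1,0,0,18,0],
  [1,0,0,18,0],
])

```text
time_s: 9.8
position: [0.4957, 0.2475, 0.164]
tool_rot: [-3.141, -0.001, -0.194]
force: [-0.8, -0.5, 4.3]
finger_gap: 0.195
```

Call:
step_arm([
  [1,0,0,1,0],
  [1,0,0,2,0],
  [1,0,0,2,0],
  [1,0,0,2,0],
])

```text
time_s: 10.2
position: [0.4962, 0.2477, 0.1636]
tool_rot: [-3.141, -0.002, -0.194]
force: [-1.9, -2.1, 11.0]
finger_gap: 0.193
```

Call:
step_arm([
  [1,0,0,1,0],
  [1,0,0,1,0],
  [1,0,0,1,0],
  [1,0,0,1,0],
  [1,0,0,1,0],
])

```text
time_s: 10.7
position: [0.4965, 0.2479, 0.1634]
tool_rot: [-3.141, -0.003, -0.194]
force: [-2.1, -2.7, 15.1]
finger_gap: 0.194
```

```bash
python3 - <<'E'
from h import *
for i in range(4):
    arm.camera("wrist"); delta([.495,.247,.163])
f=arm.get_obs()["force"][2]
if 7<f<30: print("closing",f,arm.close_job())
E
```

```text
t 10.75 pos [0.4965 0.2479 0.1635] rot [-3.1413 -0.0028 -0.1944] F [-2.9459 -1.5034 14.1729] gap 0.1915912060511799 -> delta [-1.3036  1.1505  0.4605] turn 0
t 10.8 pos [0.4965 0.2479 0.1634] rot [-3.1414 -0.0027 -0.1943] F [-2.6799 -2.079  14.5691] gap 0.19366729152036585 -> delta [-1.2698  1.148   0.4394] turn 0
t 10.85 pos [0.4965 0.2478 0.1634] rot [-3.1414 -0.0027 -0.1944] F [-2.7702 -2.1111 14.2869] gap 0.19374894752497954 -> delta [-1.2771  1.1093  0.4236] turn 0
t 10.9 pos [0.4965 0.2479 0.1635] rot [-3.1414 -0.0028 -0.1944] F [-3.5032 -2.5848 13.7847] gap 0.1914701442805138 -> delta [-1.3091  1.1265  0.4607] turn 0
the job is handed in; nothing more can be done
closing 13.784689421672848 None
```

I gripped the grey stylus on the hook on the stand's +y side and drew it straight up clear of the stand. I then carried it over the heater, put the pin through the aperture and pressed the reset button down to its stop. I handed the job in at about 10.9 s, still gripping and pushing.

**Last checks:**
- **Push:** steady at about 14 N; the button needs 5 N to go fully down. The arm had stopped moving down even though I commanded a further 1 mm, which fits the hard stop. I could not read the button's travel itself.
- **Grip:** the opening held at about 0.19, or 16 mm, against the 18 mm handle. The squeeze was set to 60 N.
- **Aim:** a close picture before the press showed the pin centred in the bezel. During the press the tool drifted about 1.5 mm sideways, with about 4 N of side force. That is within the 5 mm of free play.
- **Start button and bystanders:** nothing on my path came near them, but I took no picture of them after the press.

**Disagreements:** the cameras' aperture positions differed by about 1 cm in y (0.244 to 0.254 m). I used the bezel centre measured in the close wrist picture, 0.247 m. The networks also reported the red and green look-alikes as the stylus, often ahead of the grey one, so I picked it out by eye.

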